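# Cup on its saucer, tea strainer held over it for pouring

## Task

Tea is about to be poured: set the small white cup gently and upright in the middle of the blue saucer and let go of it, then lift the tea strainer out of its drip cup and carry it over the row of jars to the cup. Hold it there level and centred over the cup's mouth, the bottom of its bowl about a centimetre above the rim and touching nothing, and finish while still holding it. Leave the jars, the teaspoon, the saucer and the drip cup where they stand.

Things in the scene. Friction and masses are not known exactly. Their poses are not given: they have to be found in the camera images.
- cup: small white stoneware cup with one ear handle, loose, 0.27 kg, upright, empty, 56 mm tall. Its round body is 62 mm wide at the rim, 57 mm at the foot, centred 14.5 mm along +y of this origin; the ear points along -y to 45 mm from the origin, 8 mm thick, 7 to 50 mm up. Origin on the underside, z up. The ear points to the robot's right; graspable from above across the body along x.
- cup_base (a point): centre of the underside of the cup's round body
- cup_rim (a point): centre of the cup's mouth, in the plane of its rim, 56 mm above the underside; the mouth is about 50 mm wide
- saucer: blue saucer, loose, 0.22 kg, 114 mm diameter, its outer edge 14 mm high; flat floor of 68 mm diameter, 5 mm above the worktop. Origin at the centre of its underside; z up.
- strainer: steel tea strainer, loose, 0.05 kg: bowl 39 mm wide, 22 mm deep; flat rim 55 mm wide, its top 25 mm above the origin; straight black handle along +y, 12 mm wide, 16 mm thick, from 45 to 121 mm, middle line 30 mm above the origin; hanging loop to 136 mm. Origin: lowest point of the bowl, z up. Starts in the drip cup, rim on its lip, origin 16 mm up, handle to the left or left and away.
- strainer_grip (a point): point inside the strainer's handle, at mid width and thickness, 62 mm along +y and 30 mm above the strainer's origin; a place to pinch it from above across x, firmly, for the bowl outweighs the handle
- drip_cup: small steel beaker that the strainer rests in, loose, 0.22 kg, 38 mm tall, 53 mm outer and 47 mm inner diameter at the lip, wall 3 mm. Origin at the centre of its underside. (Mind the arm's wrist: a boiler hangs over the back of the worktop, underside 0.47 m up, front face at x = 0.72, and a wall shelf over the left, 0.5 m up, from about y = 0.4.)
- sugar_jar: clear glass jar with a pale grey lid, 68 mm diameter, 104 mm tall; loose bystander, one of three that stand in a row, ahead of the robot, between the saucer on the right and the other tea things on the left. Origin at the centre of its underside.
- pepper_jar: slim green-labelled spice jar with a yellow lid, 42 mm diameter, 106 mm tall; loose bystander, one of three that stand in a row, ahead of the robot, between the saucer on the right and the other tea things on the left. Origin at the centre of its underside.
- jar_coffee: glass jar with a black lid, 58 mm diameter, 109 mm tall; loose bystander, one of three that stand in a row, ahead of the robot, between the saucer on the right and the other tea things on the left. Origin at the centre of its underside.
- teaspoon: steel teaspoon, 130 mm long and 26 mm wide, lying on the worktop at the robot's right, nearer than the saucer; bystander. Origin at its middle, underneath.

How it is judged:
On the way, in this order (a step that is already met when the one before it is completed fails the run):
1. the cup stands upright in the middle of the saucer, let go (horizontal distance between cup_base and saucer below 0.012 m and z of cup_base in the frame of saucer below 0.01 m and angle between cup's own z axis and vertical below 0.08 rad and contact force between the fingers and cup below 0.05 N and linear speed of cup below 0.03 m/s), for 0.2 s.
2. the strainer is out of the drip cup and lifted above the tops of the jars (height (world z) of strainer above 0.11 m and contact force between the fingers and strainer above 0.3 N), for 0.1 s.
At the end, for the whole second after the job is handed in: Cup upright on the saucer's floor, released, within 12 mm of its centre; strainer held in the gripper, still, level within 8 degrees, its axis within 10 mm of the centre of the cup's mouth, the bottom of its bowl 3 to 22 mm above the rim, touching nothing but the gripper (all of step 1 and horizontal distance between strainer and cup_rim below 0.01 m and z of strainer in the frame of cup_rim between 0.003 and 0.022 m and angle between strainer's own z axis and vertical below 0.15 rad and contact force between the fingers and strainer above 0.3 N and contact force between strainer and cup below 0.02 N and contact force between strainer and saucer below 0.02 N and contact force between strainer and sugar_jar below 0.02 N and contact force between strainer and pepper_jar below 0.02 N and contact force between strainer and jar_coffee below 0.02 N and contact force between strainer and drip_cup below 0.02 N and linear speed of strainer below 0.02 m/s); the arm keeps its last pose, push and grip.
It fails at once if a jar is moved by more than 2.5 cm or tipped (distance of any of sugar_jar, pepper_jar, jar_coffee from where it was at the start of the episode above 0.025 m or angle between any of sugar_jar, pepper_jar, jar_coffee's own z axis and vertical above 0.3 rad).
It fails at once if the teaspoon or the saucer is moved by more than 3 cm (distance of any of teaspoon, saucer from where it was at the start of the episode above 0.03 m).
It fails at once if the drip cup is moved by more than 3 cm or tipped (distance of drip_cup from where it was at the start of the episode above 0.03 m or angle between drip_cup's own z axis and vertical above 0.4 rad).
It fails at once if the cup is tipped by more than about 30 degrees (angle between cup's own z axis and vertical above 0.5 rad).
It fails at once if the cup is dropped from over a centimetre or pressed onto the saucer with over 60 N (contact force between cup and saucer above 60 N or (contact force between the fingers and cup below 0.05 N and linear speed of cup above 0.45 m/s)).
It also fails if it takes over 61 s, if anything falls off the work surface, if the arm or the gripper's body presses on something with over 40 N, if the wrist force passes 120 N, or if a joint passes its speed limit or range.

## Robot

A 6-joint arm with a two-finger parallel gripper is mounted at the origin on a cart in front of the work surface, level with it; the furniture and walls round the work are solid. World frame = base frame: x ahead of the robot, y to its left, z up, the work surface at z = 0. Lengths are in m, angles in rad, forces in N, time in s.
With the tool pointing down it reaches from about 0.35 to 0.775 m from the base axis. Payload 7.3 kg.
Tool frame: the origin (TCP) lies at the centre of the arm's flange, where the gripper is bolted on; the fingertips stand 178 mm ahead of it and the grasp point (between the pads) lies 159 mm ahead of it; z points along the fingers, y is the line along which they close (so a half turn about z gives the same grasp; the last joint's range is limited). The gripper opens to 92 mm and grips with 3 to 60 N. Pads are 19 mm wide; open, the fingers measure 130 mm over their backs; the gripper's body (75 mm by 190 mm) begins 47 mm behind the grasp point.
Start: joints at [1.047, 0.342, 1.524, -0, 1.275, -0.146], TCP at [0.194, 0.488, 0.405] pointing down, gripper open.
Joint ranges: [-2.53, 2.53], [-0.77, 2.02], [0.04, 2.7], [-1, 4.14], [0.28, 2.66], [-3.11, 3.11]. Speed limits (rad/s): [2.57, 2.57, 3.14, 3.14, 3.14, 3.14].

## Interface

Orientations are given as [roll, pitch, yaw] about the fixed x, y, z axes, in that order (R = Rz(yaw) Ry(pitch) Rx(roll)).
In Python, from cell import robot, vision, readout, hand_in gives the robot as it stands (robot), with the cameras (vision), the readings (readout) and the job as plain functions.
- The arm moves only by the shell command python3 drive.py 'ROWS' [OPENING] [FORCE]. ROWS is one flat JSON list of numbers that holds 1 to 8 rows one after another, with no inner brackets; each row has 6 numbers: dx, dy, dz in normalised numbers (1 is 1 m), then a rotation vector rx, ry, rz in a scale on which 1.0 is 4 rad; each row shifts and turns the commanded pose from where the row before left it, along the tool's axes as they then stand; what a row does not reach is not made up. A row lasts 1/12 s, in which the tool goes at most 0.0417 m and 0.125 rad, less where a joint would pass 70% of its speed; a pose out of reach is approached as far as the arm can. OPENING is the finger opening in m, set as the command begins (- or left out keeps the last). The fingers move at their own pace and stop on an object; FORCE is the grip in N (left out, the last holds). Time passes only in rows, so rows that do not move let the fingers close. It prints the time, the measured TCP pose, the force, the opening and the grip force at its end. No shift or turn number may pass 1 either way. Input that does not fit is refused with a message, and nothing moves.
- readout.observe(): the state, without advancing time (a new reading comes with each control period).
- vision.read_camera(name): name is "scene" or "top"; returns a dict with "image" (384x512x3 uint8, red, green, blue), "fx", "fy", "cx", "cy" (pixels), "k1" (the pictures are not rectified: a ray, as slopes to the right and down, at radius r is drawn at 1 + k1 r^2 times it, then the intrinsics apply), "pose" (4x4, takes a point from camera to world coordinates). Camera axes: x right, y down, z forward; pixel columns grow to the right and rows downward; lengths in m; the calibration is good to about 2 mm. A picture is of the moment at which its call begins. There is no depth.
- hand_in(): hands the job in; it is judged then, once.
The state is a dict: "time": time; "qpos": joint angles; "qvel": joint speeds; "joint_efforts": joint torques, N m; "tool_pos": TCP position; "tool_rot": TCP orientation; "contact_force": force on the tool from outside, world axes, zero at the start; "torque": the same for the moment, N m; "opening": finger opening in m; "grip_force": force on a finger pad.
Only numpy, scipy, OpenCV 4.12 (cv2) and the standard library are available. Lean on these libraries where they do the work, as an engineer would, in place of code of your own. Each camera call takes 0.05 s, during which the arm holds its last target. There are 200 camera calls.

## Working session

There is one attempt and no reset: what is moved stays moved. The work goes in short steps, Python scripts to look and compute and a shell command to move; the robot and the scene stay as the last step left them, time stands still between calls to the robot, and variables do not carry over. Pictures are saved under pics/ and viewed, at most 11 in all, crops included, and the job is handed in when it is done.

```bash
ls; mkdir -p pics; cat > h.py <<'E'
import numpy as np, cv2
from cell import robot, vision, readout, hand_in
def shot(n,f):
    d=vision.read_camera(n); cv2.imwrite('pics/'+f,d['image'][:,:,::-1]); return d
def ray(d,u,v):
    x=(u-d['cx'])/d['fx']; y=(v-d['cy'])/d['fy']; a,b=x,y
    for _ in range(20):
        s=1+d['k1']*(a*a+b*b); a,b=x/s,y/s
    P=np.array(d['pose']); w=P[:3,:3]@[a,b,1]
    return P[:3,3],w/np.linalg.norm(w)
def atz(d,u,v,z):
    o,w=ray(d,u,v); return o+w*(z-o[2])/w[2]
def tri(r1,r2):
    A=np.zeros((3,3));b=np.zeros(3)
    for o,w in (r1,r2):
        M=np.eye(3)-np.outer(w,w);A+=M;b+=M@o
    p=np.linalg.solve(A,b); return p,[np.linalg.norm((np.eye(3)-np.outer(w,w))@(p-o)) for o,w in (r1,r2)]
def proj(d,p):
    P=np.array(d['pose']); c=P[:3,:3].T@(np.array(p)-P[:3,3]); a,b=c[:2]/c[2]
    s=1+d['k1']*(a*a+b*b); return d['fx']*a*s+d['cx'],d['fy']*b*s+d['cy']
E
python3 - <<'E'
from h import *
import pickle
D={}
for n in('scene','top'):
    d=shot(n,n+'0.png');D[n]=d
    print(n,d['fx'],d['cx'],d['cy'],d['k1'],np.round(d['pose'],3).tolist())
pickle.dump(D,open('d0.pkl','wb'))
s=readout.observe();print(s['tool_pos'],s['tool_rot'],s['opening'],s['time'])
a=np.hstack([D['scene']['image'],D['top']['image']])
E
```

```text
cell.py
drive.py
pics
scene 396.51703642284286 254.86019576996154 191.38594135155466 -0.05115818170746406 [[0.077, -0.726, 0.683, -0.179], [-0.997, -0.061, 0.047, -0.048], [0.008, -0.685, -0.729, 0.789], [0.0, 0.0, 0.0, 1.0]]
top 409.95162353487757 257.1616196553865 194.69692312082006 -0.0016518525684236928 [[0.014, -0.994, 0.113, 0.369], [-1.0, -0.017, -0.021, -0.011], [0.022, -0.112, -0.993, 0.942], [0.0, 0.0, 0.0, 1.0]]
[0.19357202 0.48788558 0.40411695] [-3.14023412e+00 -2.00571114e-04  2.76382930e+00] 0.09189118567346453 0.1
```

View pics/scene0.png

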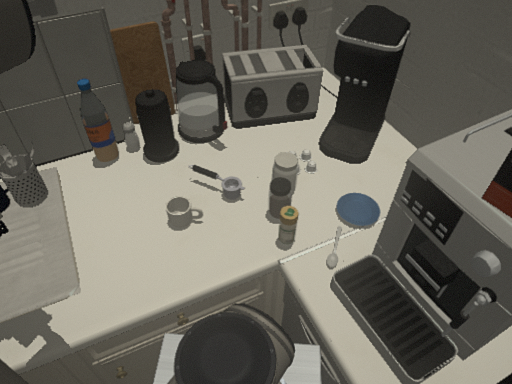

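View pics/top0.png

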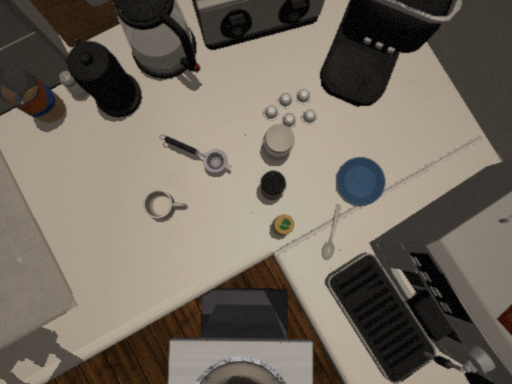

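The arm is out of view. In top: cup rim near (160,205) with its ear to the right, strainer bowl (216,161) with its handle to upper left (163,137), saucer (361,181), jars at (278,140), (272,184) and (284,225), spoon (332,232). I'll enlarge these for precise pixels.

```bash
python3 - <<'E'
from h import *
import pickle
D=pickle.load(open('d0.pkl','rb'))
t=D['top']['image'];s=D['scene']['image']
def up(im,u,v,w,h,k):
    c=cv2.resize(im[v:v+h,u:u+w],None,fx=k,fy=k,interpolation=cv2.INTER_CUBIC).copy()
    c=np.clip(c*1.3,0,255).astype(np.uint8)
    for i in range(0,w,10):
        cv2.line(c,(i*k,0),(i*k,8 if (u+i)%50 else 20),(255,0,0),1)
        if (u+i)%20==0: cv2.putText(c,str(u+i),(i*k,18),0,.35,(255,0,0))
    for j in range(0,h,10):
        cv2.line(c,(0,j*k),(8,j*k),(255,0,0),1)
        if (v+j)%20==0: cv2.putText(c,str(v+j),(10,j*k+4),0,.35,(255,0,0))
    return c[:,:,::-1]
# ticks: u starts multiples of 10
a=up(t,140,120,100,100,4); b=up(s,160,150,100,100,4)[:300]
c=up(t,240,110,150,140,3)[:,:400]
d=up(s,250,140,140,120,3)[:,:400]
o=np.zeros((600,800,3),np.uint8)
o[:400,:400]=a;o[:300,400:]=b
o[300:600,400:]=d[:300,:400]
cv2.imwrite('pics/z1.png',o); cv2.imwrite('pics/z2.png',c)
# saucer by colour
for n in D:
    im=D[n]['image'].astype(int); m=((im[:,:,2]-im[:,:,0]>30)).astype(np.uint8)
    k,l,st,ce=cv2.connectedComponentsWithStats(m)
    for i in range(1,k):
        if st[i,4]>200 : 
            cc,_=cv2.findContours((l==i).astype(np.uint8),0,1)
            print(n,st[i],ce[i],cv2.fitEllipse(max(cc,key=len)))
            e=cv2.fitEllipse(max(cc,key=len))[0]; print(atz(D[n],*e,0.012))
E
```

```text
scene [349 193  26  31 366] [360.7704918  208.40163934] ((361.2462158203125, 208.05191040039062), (20.19483757019043, 29.637676239013672), 9.546953201293945)
[ 0.51297377 -0.27838669  0.012     ]
top [ 337  158   47   47 1700] [360.32352941 181.05411765] ((360.3179931640625, 181.0548095703125), (45.01203536987305, 46.308074951171875), 131.27906799316406)
[ 0.50994179 -0.26780978  0.012     ]
```

View pics/z1.png

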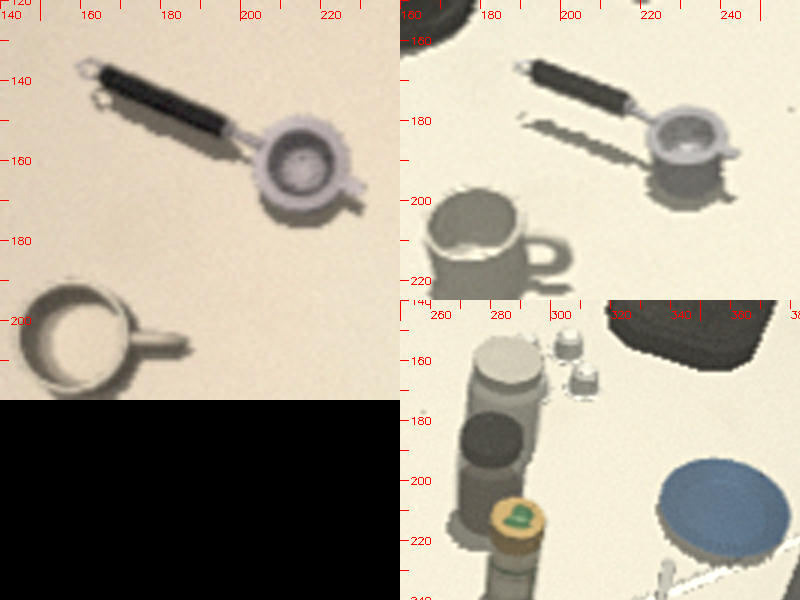

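View pics/z2.png

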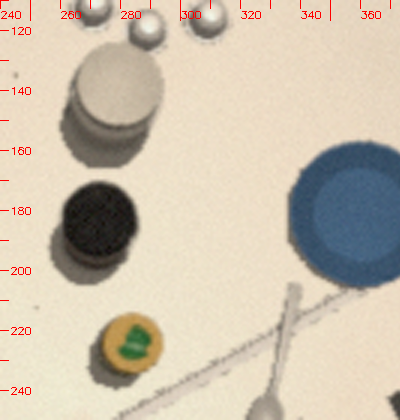

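z1 and z2 give clear edges. Top: cup rim circle centre about (158.9,205), strainer rim (215.5,160.8), handle from (165.8,138.5) to (197,152.5). Scene: cup rim about (179,206), strainer rim (231.8,183.8), handle (193.8,168) to (217.5,176), saucer (357.8,209.3). I'll triangulate these.

```bash
python3 - <<'E'
from h import *
import pickle
D=pickle.load(open('d0.pkl','rb'));t,s=D['top'],D['scene']
for n,a,b in [('cuprim',(158.9,205),(179,206)),('earend',(187,206.5),(202.5,214)),('strrim',(215.5,160.8),(231.8,183.8)),('hfar',(165.8,138.5),(193.8,168)),('hnear',(197,152.5),(217.5,176)),
 ('saucer',(360.3,181.1),(357.8,209.3)),('sugarlid',(278.8,138.2),(286,160)),('coffeelid',(272,183),(280.5,186.5)),('pepperlid',(283.5,224.5),(288.8,212.5))]:
    p,e=tri(ray(t,*a),ray(s,*b)); print(n,np.round(p,4),np.round(e,4), 'topz', np.round(atz(t,*a,p[2])[:2],4))
# cup rim size check at z=.056, saucer
print(np.linalg.norm(atz(t,145,205,.056)-atz(t,172.9,205,.056)),atz(t,158.9,205,.056),atz(t,360.3,181.1,.014),atz(t,215.5,160.8,.041), atz(t,165.8,138.5,.054),atz(t,197,152.5,.054),atz(t,187.5,206.5,.045))
print(atz(t,278.8,138.2,.104),atz(t,272,183,.109),atz(t,283.5,224.5,.106))
E
```

```text
cuprim [0.4434 0.1815 0.0558] [0.0008 0.0008] topz [0.4433 0.1824]
earend [0.4431 0.125  0.0313] [0.0005 0.0005] topz [0.4431 0.1255]
strrim [0.5458 0.0637 0.0391] [0.0007 0.0007] topz [0.5458 0.0643]
hfar [0.5937 0.1745 0.0427] [0.0015 0.0015] topz [0.5936 0.176 ]
hnear [0.5618 0.1038 0.0491] [0.001 0.001] topz [0.5617 0.1048]
saucer [ 0.5103 -0.2691  0.0092] [0.0006 0.0006] topz [ 0.5103 -0.2685]
sugarlid [ 0.585  -0.0738  0.0989] [0.0014 0.0014] topz [ 0.5849 -0.0724]
coffeelid [ 0.4897 -0.0616  0.0979] [0.0025 0.0025] topz [ 0.4895 -0.0591]
pepperlid [ 0.4034 -0.0842  0.1045] [0.0011 0.0011] topz [ 0.4034 -0.0831]
0.05992007039720418 [0.44330483 0.18232535 0.056     ] [ 0.50953209 -0.26721453  0.014     ] [0.54541631 0.06418273 0.041     ] [0.59073625 0.17369645 0.054     ] [0.56064274 0.1041736  0.054     ] [0.44195877 0.12234614 0.045     ]
[ 0.58358641 -0.07204485  0.104     ] [ 0.48793985 -0.05848627  0.109     ] [ 0.40333682 -0.08301024  0.106     ]
```

Heights agree with the text (rim 56 mm, strainer rim about 40 mm, jar lids about 0.1 m). Cup is at (0.443,0.182) with yaw about 0, saucer at (0.510,-0.268), strainer at (0.5455,0.064) with its handle 22.4° from +y towards +x. Next I move above the cup.

The rows are not in the units I measure in: turns go in shares of 4 rad. I convert before sending: 0.12 rad / 4 = 0.03.

```bash
python3 drive.py '[-0.034,-0.019,0,0,0,0,-0.034,-0.019,0,0,0,0,-0.034,-0.019,0,0,0,0,-0.034,-0.019,0,0,0,0,-0.034,-0.019,0,0,0,0,-0.034,-0.019,0,0,0,0,-0.034,-0.019,0,0,0,0,-0.034,-0.019,0,0,0,0]' 0.092 10
python3 drive.py '[0,0,0,0,0,0.03,0,0,0,0,0,0.03,0,0,0,0,0,0.03,0,0,0,0,0,0.03,0,0,0,0,0,0.03,0,0,0,0,0,0.03,0,0,0,0,0,0.03,0,0,0,0,0,0.03]'
python3 drive.py '[0,0,0,0,0,0.03,0,0,0,0,0,0.0283,0,0,0,0,0,0]'
```

```text
time: 0.77
tool_pos: [0.3911, 0.2447, 0.4046]
tool_rot: [-3.141, -0.0, 2.764]
contact_force: [1.4, 1.4, 0.6]
opening: 0.0918
grip_force: 0.0
time: 1.43
tool_pos: [0.3903, 0.2463, 0.4044]
tool_rot: [-3.141, 0.0, 1.798]
contact_force: [-0.3, 0.1, -0.3]
opening: 0.0916
grip_force: 0.0
time: 1.68
tool_pos: [0.3903, 0.2463, 0.4044]
tool_rot: [-3.141, 0.0, 1.567]
contact_force: [-0.4, -0.2, 0.1]
opening: 0.0916
grip_force: 0.0
```

```bash
python3 drive.py '[-0.0213,0.0176,0.01,0,0,0,-0.0215,0.0176,0.03,0,0,0,-0.0215,0.0176,0.03,0,0,0,0,0,0.03,0,0,0,0,0,0,0,0,0]'
python3 - <<'E'
from h import *
shot('scene','s1.png'); d=shot('top','t1.png'); s=readout.observe();print(s['tool_pos'])
E
```

```text
time: 2.1
tool_pos: [0.4422, 0.1806, 0.2998]
tool_rot: [-3.132, 0.002, 1.572]
contact_force: [-1.2, -1.1, -0.4]
opening: 0.0918
grip_force: 0.0
[0.44302926 0.18208596 0.30450357]
```

View pics/s1.png

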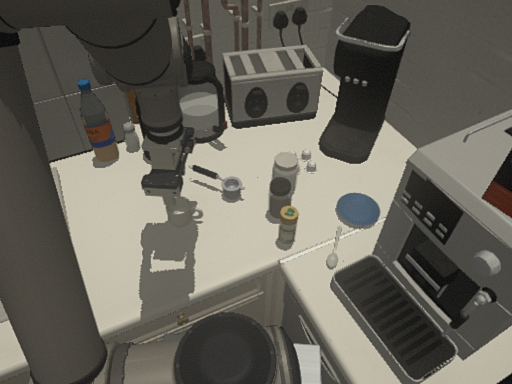

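The scene view shows the gripper above the cup at about (175,195), with one finger in front and one behind. Descending and gripping.

```bash
python3 drive.py '[0,0,0.025,0,0,0,0,0,0.025,0,0,0,0,0,0.025,0,0,0,0,0,0.02,0,0,0,0,0,0.0125,0,0,0,0,0,0,0,0,0,0,0,0,0,0,0]'
python3 drive.py '[0,0,0,0,0,0,0,0,0,0,0,0,0,0,0,0,0,0,0,0,0,0,0,0,0,0,0,0,0,0,0,0,0,0,0,0,0,0,0,0,0,0,0,0,0,0,0,0]' 0.04 20
```

```text
time: 2.78
tool_pos: [0.4437, 0.1829, 0.1986]
tool_rot: [3.14, -0.001, 1.573]
contact_force: [0.1, 0.3, 0.0]
opening: 0.0921
grip_force: 0.0
time: 3.45
tool_pos: [0.4442, 0.1823, 0.1981]
tool_rot: [3.138, -0.001, 1.571]
contact_force: [3.4, 1.2, 6.4]
opening: 0.0608
grip_force: 20.0
```

```bash
python3 drive.py '[0,0,-0.01,0,0,0,0,0,-0.025,0,0,0,0,0,-0.03,0,0,0,0,0,-0.03,0,0,0,0,0,-0.03,0,0,0,0,0,-0.025,0,0,0,0,0,-0.01,0,0,0,0,0,0,0,0,0]'
python3 drive.py '[-0.015,0,0,0,0,0,-0.03,0.005,0,0,0,0,-0.03,0.005,0,0,0,0,-0.03,0.005,0,0,0,0,-0.03,0.005,0,0,0,0,-0.03,0.005,0,0,0,0,-0.03,0.005,0,0,0,0,-0.03,0.005,0,0,0,0]'
python3 drive.py '[-0.03,0.005,0,0,0,0,-0.03,0.005,0,0,0,0,-0.03,0.005,0,0,0,0,-0.03,0.005,0,0,0,0,-0.03,0.005,0,0,0,0,-0.03,0.005,0,0,0,0,-0.03,0,0,0,0,0,-0.015,0,0,0,0,0]'
python3 drive.py '[0,0,0,0,0,0,0,0,0,0,0,0]'
```

```text
time: 4.12
tool_pos: [0.4429, 0.1821, 0.3597]
tool_rot: [3.139, -0.001, 1.571]
contact_force: [0.1, -0.4, -2.9]
opening: 0.061
grip_force: 20.0
time: 4.78
tool_pos: [0.4774, -0.0442, 0.3556]
tool_rot: [-3.137, -0.001, 1.571]
contact_force: [0.7, -0.1, -2.2]
opening: 0.061
grip_force: 20.0
time: 5.45
tool_pos: [0.5075, -0.2707, 0.3551]
tool_rot: [-3.138, -0.002, 1.569]
contact_force: [0.2, -0.2, -3.1]
opening: 0.0607
grip_force: 20.0
time: 5.62
tool_pos: [0.5076, -0.268, 0.3556]
tool_rot: [-3.139, -0.003, 1.569]
contact_force: [-0.2, 1.9, -2.7]
opening: 0.0606
grip_force: 20.0
```

```bash
python3 - <<'E'
from h import *
import pickle
d={n:shot(n,n+'2.png') for n in('scene','top')};pickle.dump(d,open('d2.pkl','wb')); s=readout.observe();print(s['tool_pos'])
k=3
a=cv2.resize(d['top']['image'][100:260,290:420],None,fx=3,fy=3,interpolation=2)
b=cv2.resize(d['scene']['image'][100:260,290:420],None,fx=3,fy=3,interpolation=2)
cv2.imwrite('pics/z3.png',np.hstack([a,b])[:,:,::-1])
E
```

```text
[ 0.50795503 -0.26669288  0.3563605 ]
```

View pics/z3.png

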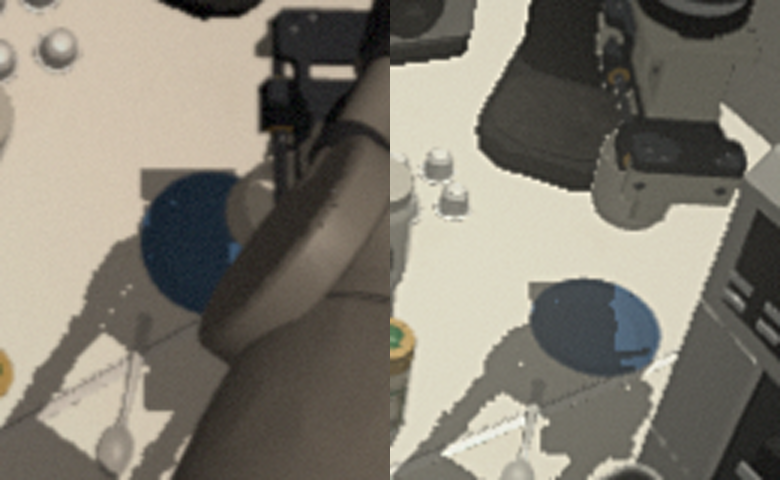

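The cup hangs upright in the gripper over the saucer. In the crop's scene half its bottom is at about (635,225), with the blue saucer below it at (595,325), so I lower it.

```bash
python3 drive.py '[-0.001,0.002,0.02,0,0,0,0,0,0.03,0,0,0,0,0,0.03,0,0,0,0,0,0.03,0,0,0,0,0,0.02,0,0,0,0,0,0.01,0,0,0,0,0,0,0,0,0,0,0,0,0,0,0]'
python3 drive.py '[0,0,0,0,0,0,0,0,0,0,0,0]'
```

```text
time: 6.38
tool_pos: [0.5106, -0.2683, 0.2177]
tool_rot: [3.141, -0.0, 1.572]
contact_force: [0.8, -0.5, -3.2]
opening: 0.0613
grip_force: 20.0
time: 6.55
tool_pos: [0.5108, -0.269, 0.219]
tool_rot: [3.139, 0.002, 1.571]
contact_force: [0.1, -1.0, -3.0]
opening: 0.0609
grip_force: 20.0
```

```bash
python3 drive.py '[0.0005,-0.0007,0.006,0,0,0,0,0,0.004,0,0,0,0,0,0.002,0,0,0,0,0,0,0,0,0,0,0,0,0,0,0]'
python3 drive.py '[0,0,0.0015,0,0,0,0,0,0,0,0,0,0,0,0,0,0,0]'
python3 drive.py '[0,0,0.0015,0,0,0,0,0,0,0,0,0,0,0,0,0,0,0]'
```

```text
time: 6.97
tool_pos: [0.5094, -0.2684, 0.205]
tool_rot: [-3.141, -0.0, 1.571]
contact_force: [-0.1, 0.2, -3.1]
opening: 0.0608
grip_force: 20.0
time: 7.22
tool_pos: [0.5095, -0.2684, 0.2037]
tool_rot: [3.142, -0.0, 1.571]
contact_force: [-0.8, 0.2, -2.2]
opening: 0.0608
grip_force: 20.0
time: 7.47
tool_pos: [0.5096, -0.2684, 0.2031]
tool_rot: [3.141, 0.0, 1.571]
contact_force: [-2.1, -0.0, 6.3]
opening: 0.0607
grip_force: 20.0
```

In the tool's units: 0.098 rad / 4 = 0.0245.

```bash
python3 drive.py '[0,0,0,0,0,0,0,0,0,0,0,0,0,0,0,0,0,0,0,0,0,0,0,0,0,0,0,0,0,0,0,0,0,0,0,0]' 0.088 
python3 drive.py '[0,0,-0.01,0,0,0,0,0,-0.02,0,0,0,0,0,-0.03,0,0,0,0,0,-0.04,0,0,0,0,0,-0.04,0,0,0,0,0,-0.04,0,0,0,0,0,-0.01,0,0,0,0,0,0,0,0,0]'
python3 drive.py '[0.03,0,0,0,0,0,0.03,0,0,0,0,0,0.03,0,0,0,0,0,0.03,0,0,0,0,0,0.03,0,0,0,0,0,0.03,0,0,0,0,0,0.03,0,0,0,0,0,0.03,0,0,0,0,0]'
python3 drive.py '[0.03,0.01,0,0,0,0.0245,0.03,0.01,0,0,0,0.0245,0.03,0.01,0,0,0,0.0245,0.03,0.01,0,0,0,0.0245,0,0,0,0,0,0]'
python3 - <<'E'
from h import *
import pickle
d={n:shot(n,n+'3.png') for n in('scene','top')};pickle.dump(d,open('d3.pkl','wb')); s=readout.observe();print(s['tool_pos'],s['tool_rot'])
a=cv2.resize(d['top']['image'][130:230,310:410],None,fx=4,fy=4,interpolation=2)
b=cv2.resize(d['scene']['image'][160:260,310:410],None,fx=4,fy=4,interpolation=2)
cv2.imwrite('pics/z4.png',np.hstack([a,b])[:,:,::-1])
E
```

```text
time: 7.97
tool_pos: [0.5095, -0.2684, 0.2021]
tool_rot: [-3.142, -0.0, 1.571]
contact_force: [0.0, 0.4, -0.1]
opening: 0.0874
grip_force: 0.0
time: 8.63
tool_pos: [0.5097, -0.2685, 0.3972]
tool_rot: [3.134, 0.005, 1.571]
contact_force: [0.6, -0.4, 0.6]
opening: 0.088
grip_force: 0.0
time: 9.3
tool_pos: [0.5089, -0.027, 0.3909]
tool_rot: [-3.139, -0.001, 1.571]
contact_force: [-0.0, -0.0, 0.2]
opening: 0.0881
grip_force: 0.0
time: 9.72
tool_pos: [0.5677, 0.0877, 0.3905]
tool_rot: [-3.14, -0.001, 1.177]
contact_force: [-1.4, -0.8, -0.3]
opening: 0.0878
grip_force: 0.0
[0.56619244 0.08465503 0.39048394] [-3.13874391e+00  1.41306197e-03  1.18181843e+00]
```

View pics/z4.png

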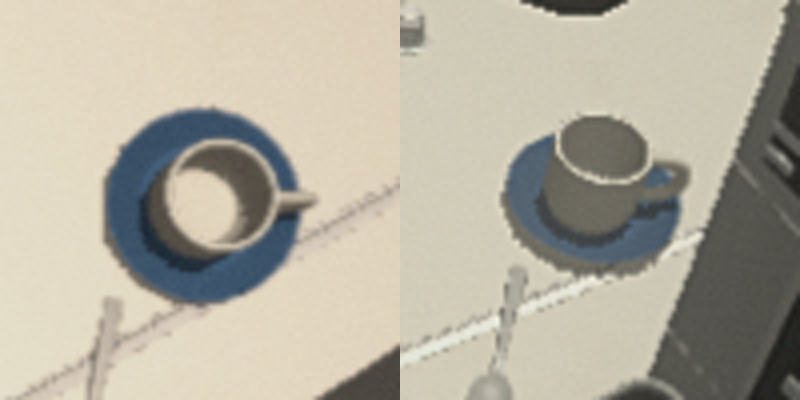

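The cup stands upright in the saucer, with its ear over the right edge. In the top half the rim centre is at (222,195) and the saucer centre at (202,205); converting these.

```bash
python3 - <<'E'
from h import *
import pickle
D=pickle.load(open('d3.pkl','rb'));t,s=D['top'],D['scene']
p=tri(ray(t,365.6,178.9),ray(s,360.7,197.6));print('rim',p)
print(atz(t,365.6,178.9,.061),atz(t,360.6,181.2,.014))
x=readout.observe();g=np.array([.5455,.064])+.062*np.array([.381,.925]);d=g-x['tool_pos'][:2];y=x['tool_rot'][2]
print(g,d@[np.cos(y),np.sin(y)],d@[np.sin(y),-np.cos(y)])
E
```

```text
rim (array([ 0.50815309, -0.26734485,  0.05664716]), [np.float64(0.00011198769731793817), np.float64(0.00011198769731795527)])
[ 0.50746377 -0.26596893  0.061     ] [ 0.50931185 -0.26790569  0.014     ]
[0.569122 0.12135 ] 0.03506476568781196 -0.011205593418949486
```

Cup is about 2 mm off the saucer centre, rim at (0.508,-0.267). Now the strainer.

```bash
python3 drive.py '[0.0175,-0.0055,0.02,0,0,0,0.0175,-0.0055,0.03,0,0,0,0,0,0.03,0,0,0,0,0,0.03,0,0,0,0,0,0.02,0,0,0,0,0,0,0,0,0,0,0,0,0,0,0]' 0.06
python3 - <<'E'
from h import *
import pickle
d={n:shot(n,n+'4.png') for n in('scene','top')};pickle.dump(d,open('d4.pkl','wb')); s=readout.observe();print(s['tool_pos'],s['tool_rot'])
a=cv2.resize(d['top']['image'][90:210,130:260],None,fx=3,fy=3,interpolation=2)
b=cv2.resize(d['scene']['image'][110:230,160:290],None,fx=3,fy=3,interpolation=2)
cv2.imwrite('pics/z5.png',np.hstack([a,b])[:,:,::-1])
E
```

```text
time: 10.4
tool_pos: [0.569, 0.1193, 0.2614]
tool_rot: [-3.139, 0.002, 1.178]
contact_force: [-0.2, 1.1, 0.1]
opening: 0.06
grip_force: 0.0
[0.56989418 0.11966568 0.26372352] [ 3.13966575e+00 -9.83924470e-04  1.17831961e+00]
```

View pics/z5.png

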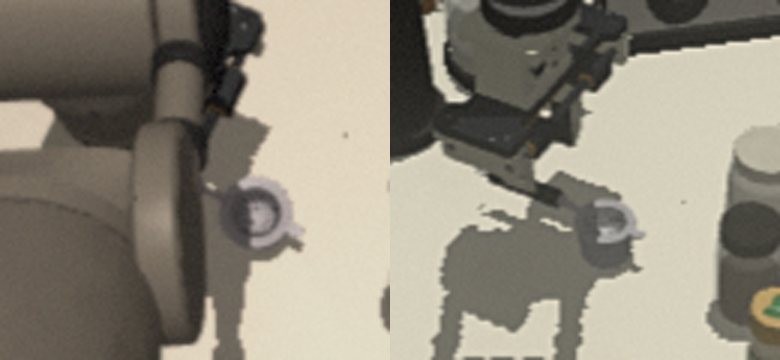

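Gripper is over the strainer handle: in the scene half the handle shows between the fingers at about (530,190). Descending and gripping firmly.

```bash
python3 drive.py '[0.001,0,0.02,0,0,0,0,0,0.02,0,0,0,0,0,0.012,0,0,0,0,0,0.005,0,0,0,0,0,0,0,0,0,0,0,0,0,0,0]'
python3 drive.py '[0,0,0,0,0,0,0,0,0,0,0,0,0,0,0,0,0,0,0,0,0,0,0,0,0,0,0,0,0,0,0,0,0,0,0,0,0,0,0,0,0,0,0,0,0,0,0,0]' 0.0 45
```

```text
time: 11.0
tool_pos: [0.5704, 0.1211, 0.2067]
tool_rot: [3.14, -0.001, 1.179]
contact_force: [0.2, 0.1, -0.2]
opening: 0.0601
grip_force: 0.0
time: 11.67
tool_pos: [0.5699, 0.1212, 0.2052]
tool_rot: [-3.141, -0.0, 1.179]
contact_force: [-0.5, -0.8, 0.1]
opening: 0.0113
grip_force: 45.1
```

```bash
python3 drive.py '[0,0,-0.008,0,0,0,0,0,-0.015,0,0,0,0,0,-0.025,0,0,0,0,0,-0.03,0,0,0,0,0,-0.03,0,0,0,0,0,-0.03,0,0,0,0,0,-0.02,0,0,0,0,0,-0.01,0,0,0]'
python3 drive.py '[0,0,0,0,0,0,0,0,0,0,0,0,0,0,0,0,0,0]'
python3 - <<'E'
from h import *
import pickle
d={n:shot(n,n+'5.png') for n in('scene','top')};pickle.dump(d,open('d5.pkl','wb')); s=readout.observe();print(s['tool_pos'],s['tool_rot'],s['torque'])
a=cv2.resize(d['top']['image'][90:210,150:280],None,fx=3,fy=3,interpolation=2)
b=cv2.resize(d['scene']['image'][80:200,160:290],None,fx=3,fy=3,interpolation=2)
cv2.imwrite('pics/z6.png',np.hstack([a,b])[:,:,::-1])
E
```

```text
time: 12.33
tool_pos: [0.57, 0.1213, 0.3771]
tool_rot: [3.137, -0.003, 1.179]
contact_force: [-0.2, -1.0, -0.8]
opening: 0.0114
grip_force: 45.0
time: 12.58
tool_pos: [0.5695, 0.1212, 0.3715]
tool_rot: [-3.139, 0.001, 1.179]
contact_force: [0.8, 0.2, -1.0]
opening: 0.0116
grip_force: 45.0
[0.56964703 0.12117065 0.37136265] [-3.13848812e+00  1.49038521e-03  1.17870255e+00] [-0.06029401  0.07011429 -0.06447095]
```

View pics/z6.png

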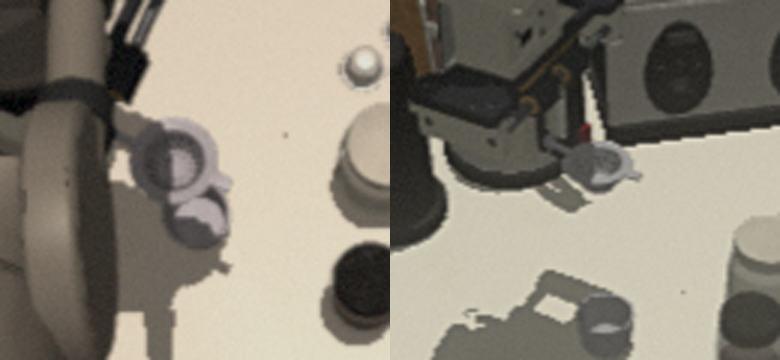

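Strainer is lifted clear with the drip cup left standing. Crop positions of the strainer rim: top half (174,159), scene half (598,166). I'll check that it hangs level.

```bash
python3 - <<'E'
from h import *
import pickle
D=pickle.load(open('d5.pkl','rb'));t,s=D['top'],D['scene']
print(tri(ray(t,208,143),ray(s,229.3,135.3)))
x=readout.observe();y=x['tool_rot'][2];f=np.array([np.cos(y),np.sin(y)])
c=np.array(x['tool_pos'][:2])-.062*f; print('expect',c,.3714-.1642)
P=proj(t,[*c,.207]);Q=proj(s,[*c,.207]);print(P,Q)
E
```

```text
(array([0.54718073, 0.0644942 , 0.20074169]), [np.float64(0.0009949694881748038), np.float64(0.000994969488174807)])
expect [0.54595533 0.06387577] 0.2072
(np.float64(208.53676276593518), np.float64(142.82388702010923)) (np.float64(228.96988707052262), np.float64(133.5091879715402))
```

```bash
python3 drive.py '[-0.01,0.003,0,0,0,0,-0.025,0.007,0,0,0,0,-0.025,0.007,0,0,0,0,-0.025,0.007,0,0,0,0,-0.025,0.007,0,0,0,0,-0.025,0.007,0,0,0,0,-0.025,0.007,0,0,0,0,-0.025,0.007,0,0,0,0]' - 60
python3 drive.py '[-0.025,0.0073,0,0,0,0,-0.025,0.0073,0,0,0,0,-0.025,0.0073,0,0,0,0,-0.025,0.0073,0,0,0,0,-0.025,0.007,0,0,0,0,-0.01,0.003,0,0,0,0,0,0,0,0,0,0,0,0,0,0,0,0]'
python3 drive.py '[0,0,0.015,0,0,0,0,0,0.025,0,0,0,0,0,0.02,0,0,0,0,0,0.01,0,0,0,0,0,0,0,0,0,0,0,0,0,0,0,0,0,0,0,0,0]'
python3 - <<'E'
from h import *
import pickle
d={n:shot(n,n+'6.png') for n in('scene','top')};pickle.dump(d,open('d6.pkl','wb')); s=readout.observe();print(s['tool_pos'],s['tool_rot'],s['torque'])
a=cv2.resize(d['top']['image'][130:230,310:410],None,fx=4,fy=4,interpolation=2)
b=cv2.resize(d['scene']['image'][130:230,310:410],None,fx=4,fy=4,interpolation=2)
cv2.imwrite('pics/z7.png',np.clip(np.hstack([a,b])[:,:,::-1]*1.4,0,255))
E
```

```text
time: 13.35
tool_pos: [0.5466, -0.0715, 0.3725]
tool_rot: [-3.14, 0.0, 1.179]
contact_force: [-0.3, -0.4, -1.8]
opening: 0.0118
grip_force: 60.0
time: 14.02
tool_pos: [0.5316, -0.2095, 0.3726]
tool_rot: [-3.14, -0.001, 1.177]
contact_force: [-0.3, 0.5, -1.3]
opening: 0.0113
grip_force: 60.0
time: 14.6
tool_pos: [0.5324, -0.209, 0.3045]
tool_rot: [3.139, 0.0, 1.18]
contact_force: [0.3, -0.6, -0.4]
opening: 0.0115
grip_force: 60.0
[ 0.53231695 -0.20927363  0.30459679] [3.13902591e+00 1.41479907e-04 1.17909911e+00] [-0.07844723  0.0738573   0.02392448][ WARN:0@1.771] global loadsave.cpp:1063 imwrite_ Unsupported depth image for selected encoder is fallbacked to CV_8U.
```

View pics/z7.png

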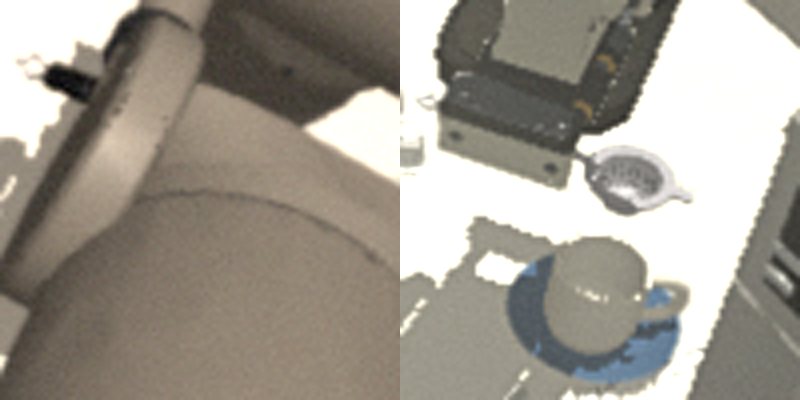

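Scene half shows the strainer over the cup, rim centre (631,177), the loop at (430,100) and the cup below; in the top half the arm hides the bowl but the loop shows at (30,68). I estimate the droop from both.

```bash
python3 - <<'E'
from h import *
import pickle
D=pickle.load(open('d6.pkl','rb'));t,s=D['top'],D['scene']
print('loop',tri(ray(t,317.5,147),ray(s,317.5,155)))
g=np.array([.5323,-.2093,.3046-.159]);f=np.array([np.cos(1.179),np.sin(1.179),0]);z=np.array([0,0,1])
print('rim meas 367.9 174.25; loop t 317.5 147 s 317.5 155')
for a in (0,.05,.1,.15):
    F=f*np.cos(a)+z*np.sin(a);Z=z*np.cos(a)-f*np.sin(a);o=g-.062*F-.030*Z
    L=o+.131*F+.030*Z;sd=np.cross(F,Z)
    c=[o+.025*Z+.0275*(F*np.cos(q)+sd*np.sin(q)) for q in np.linspace(0,6.28,60)]
    px=np.array([proj(s,p) for p in c])
    print(a,np.round(o,4),np.round(px.min(0),1),np.round(px.max(0),1),np.round(proj(t,L),1),np.round(proj(s,L),1),np.round(L,3))
print('meas box',310+186/4,130+147/4,310+277/4,130+207/4)
# cup rim now: scene
print(proj(s,[.508,-.267,.061]))
E
```

```text
loop (array([ 0.55633349, -0.14777305,  0.14701088]), [np.float64(0.0017549323453826904), np.float64(0.0017549323453827763)])
rim meas 367.9 174.25; loop t 317.5 147 s 317.5 155
0 [ 0.5086 -0.2666  0.1156] [355.7 165.5] [379.3 181.8] [317.1 146. ] [315.8 154.8] [ 0.559 -0.146  0.146]
0.05 [ 0.5092 -0.2651  0.1125] [355.5 166.2] [378.7 182.9] [317.5 145.6] [316.  153.8] [ 0.559 -0.146  0.149]
0.1 [ 0.5099 -0.2635  0.1096] [355.2 166.9] [378.  183.9] [317.9 145.2] [316.2 152.7] [ 0.559 -0.146  0.152]
0.15 [ 0.5106 -0.2618  0.1067] [354.9 167.5] [377.3 185. ] [318.4 144.9] [316.6 151.7] [ 0.558 -0.146  0.156]
meas box 356.5 166.75 379.25 181.75
(np.float64(360.8737071621663), np.float64(196.47155646626808))
```

The strainer is level within about 0.03 rad and centred within 1 mm. Lowering 42 mm.

```bash
python3 drive.py '[0,0,0.01,0,0,0,0,0,0.015,0,0,0,0,0,0.01,0,0,0,0,0,0.005,0,0,0,0,0,0,0,0,0,0,0,0,0,0,0,0,0,0,0,0,0,0,0,0,0,0,0]'
python3 drive.py '[0,0,0.0015,0,0,0,0,0,0,0,0,0,0,0,0,0,0,0,0,0,0,0,0,0,0,0,0,0,0,0,0,0,0,0,0,0]'
python3 - <<'E'
from h import *
d=shot('scene','s7.png'); s=readout.observe();print(s['tool_pos'],s['tool_rot'],s['contact_force'])
cv2.imwrite('pics/z8.png',cv2.resize(d['image'][140:240,310:410],None,fx=5,fy=5,interpolation=2)[:,:,::-1])
E
```

```text
time: 15.37
tool_pos: [0.5321, -0.2095, 0.2639]
tool_rot: [3.14, 0.0, 1.179]
contact_force: [-1.1, -0.3, 0.9]
opening: 0.0115
grip_force: 60.0
time: 15.87
tool_pos: [0.5319, -0.2093, 0.2617]
tool_rot: [3.142, -0.0, 1.179]
contact_force: [-0.5, 0.3, -0.4]
opening: 0.0116
grip_force: 60.0
[ 0.53192431 -0.20934441  0.2617405 ] [ 3.14152813e+00 -6.61509541e-05  1.17882173e+00] [ 0.05857796 -0.0298879  -0.31717423]
```

View pics/z8.png

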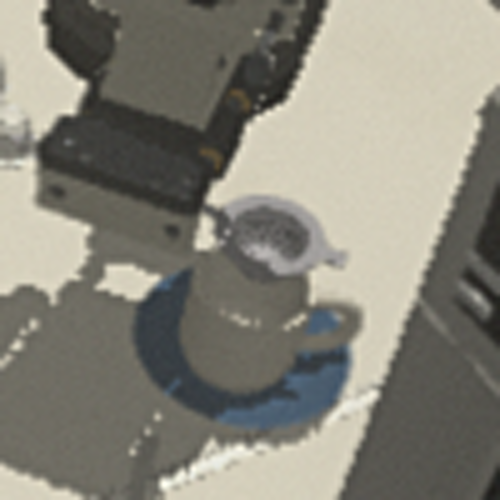

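The picture shows the strainer level over the cup's mouth (bowl at about (265,240), cup rim just below), with the saucer unmoved and no contact force. Handing in.

```bash
python3 -c "
from cell import robot, vision, readout, hand_in
print(hand_in())"
```

```text
the job is handed in; nothing more can be done
None
```

I placed the cup upright on the saucer, about 2 mm from its centre, and let go. The strainer is held level over its mouth, the bowl about 12 mm above the rim by my measurements; I handed the job in at about 16 s, and no verdict was returned.

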